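# Roll the canister up into the bottle mixer and start it

### The arm

A 6-joint arm with a two-finger parallel gripper is mounted at the origin on the work surface. World frame = base frame: x ahead of the robot, y to its left, z up, the work surface at z = 0. Lengths are in mm, angles in rad, forces in N, time in s.
With the tool pointing down it reaches from about 250 to 725 mm from the base axis. Payload 9.7 kg.
Tool frame: the origin (TCP) lies at the very end of the fingers, on their centre line; the grasp point (between the pads) lies 19 mm behind it; z points along the fingers, y is the direction in which the jaws open and shut (so a half turn about z gives the same grasp; the last joint's range is limited). The gripper opens to 85 mm and grips with 20 to 120 N. Pads are 22 mm wide; open, the fingers measure 114 mm over their backs; the gripper's body (76 mm by 85 mm) begins 54 mm behind the grasp point. The pads swing forward as they close: fully open they stand 13 mm farther back than shut.
Start: joints at [-1.254, 0.087, 0.176, 1.66, 0, 1.571], TCP at [171.337, -522.628, 204.884] pointing down, gripper open.
Joint ranges: [-3.13, 3.13], [-0.85, 1.81], [-1.15, 1.24], [-2.2, 2.28], [-1.44, 1.52], [-3.14, 3.14]. Speed limits (rad/s): [2.22, 2.22, 2.57, 3.14, 3.14, 3.14].

### API

Orientations are given as a unit quaternion [x, y, z, w].
In Python, from bench import r, cams gives the robot as it stands.
- The arm moves only by the tool arm_command, never from a script. Its argument "plan" is a list of rows, each an object with "travel": the shift along the world's x, y, z in m, a list of three; "dr": the turn, a rotation vector about the world's x, y, z in rad, a list of three; "jaw": the opening, from 0 (shut) to 1 (fully open). A call has 1 to 20 rows; each row shifts and turns the pose as measured when the row begins; what a row does not reach is not made up. A row lasts 1/12 s, in which the tool goes at most 41.7 mm and 7.16 degrees, less where a joint would pass 70% of its speed; a pose out of reach is approached as far as the arm can. A call with a gripper value outside its range is refused whole. The fingers move at their own pace and stop on an object; "squeeze" is the grip in N (left out, the last holds). Time passes only in rows, so rows that do not move let the fingers close. It gives the time, the measured TCP pose, the force and the opening at its end, in the units of the state.
- r.get_state(): the state, without advancing time (a new reading comes with each control period).
- cams.camera(name): name is "scene" or "top" or "wrist"; returns the picture (420x560x3 uint8, blue, green, red); there is no depth.
- cams.camera_params(name): a dict with "mtx" (3x3 intrinsics, pixels), "eye" and "attitude" of the camera in the world. Camera axes: x right, y up, looking along -z (the intrinsics and any distortion apply to the point x, -y, -z); pixel columns grow to the right and rows downward; lengths in mm; the calibration is good to about 2 mm. The wrist camera is an equidistant fisheye: a pixel r from the principal point sees the ray r / f radians off the axis. A picture is of the moment at which its call begins: read the wrist's pose just before it. camera_params takes no time and is no camera call; for the wrist camera it gives the pose at the moment of the call.
- r.sign_off(): hands the job in, once; it reports no verdict.
The state is a dict: "time": time; "q": joint angles; "joint_vel": joint speeds; "tau": joint torques, N m; "tcp_pos": TCP position; "tool_rot": TCP orientation; "force": force on the tool from outside, world axes, zero at the start; "moment": the same for the moment, N m; "finger_gap": opening from 0.0 (shut) to 1.0 (fully open).
Only numpy, scipy, OpenCV 4.12 (cv2) and the standard library are available. Lean on these libraries where they do the work, as an engineer would, in place of code of your own. Each camera call takes 0.05 s, during which the arm holds its last target. There are 200 camera calls.

### The job

With the fingertips, slowly push the canister lying at the foot of the mixer's ramp up the ramp, without letting it roll back down, until it drops in between the two rollers and rests against the rear one. Then press the large start button on the switch box fully down and let go. Do not grasp, lift or tip the canister, do not press the small stop button, and leave the bottles and other things standing about where they are.

Things in the scene. Friction and masses are not known exactly. Their poses are not given: they have to be found in the camera images.
- mixer: bottle-roller mixer with a loading ramp, fixed on the table. Origin on the table straight below the front roller; x = up the ramp (away from the robot), y = along the rollers, z up. The channel is 108 mm wide inside (y = -54 to 54 mm); its cheeks stand 12 mm above the foot and ramp. Behind the rollers a white housing begins at x = 70 mm, 85 mm high.
- ramp_foot (a point): where the ramp begins, mid-width: x = -90, z = 6 mm in the mixer's frame. In front of it (towards the robot) lies the level foot, 6 mm above the table, to a lip 11 mm high at x = -188 mm. Beyond it the aluminium ramp rises about 9 degrees, straight to the crest.
- crest (a point): top of the front roller (18 mm thick) at the ramp's upper end, mid-width: x = 0, z = 20 mm in the mixer's frame. Once the canister's centre is past it the canister drops in between the rollers by itself and stays. The rollers do not turn.
- seat (a point): where the canister's centre is when it rests between the rollers: x = 20, z = 41 mm in the mixer's frame. The rear roller, its stop, is 24 mm thick with its axis at x = 54, z = 21 mm.
- canister: closed white canister with a black lid of the same width, a plain cylinder 54 mm in diameter and 92 mm long, about 0.2 kg, smooth hard plastic (slides easily), lying on its side across the ramp's level foot, free to roll. Origin at its centre, y along its length (about the mixer's y); x and z turn as it rolls. On the level foot its centre is 33 mm above the table.
- switch_box: grey box fixed to the table beside the mixer, on the left or on the right, 140 x 76 x 40 mm high, origin at the centre of its underside, long side along x. It carries two round grey push buttons: the large one, near the robot, is start; the small one, farther away, is stop.
- start_button_top (a point): centre of the top of the large start button (40 mm across); pressed straight down, 6 mm of travel, springs back
- start_button (a joint): travel of the start button, 0 = up, 0.006 m = fully down (5 N)
- stop_button_top (a point): centre of the top of the small stop button (20 mm across), 73 mm from the start button
- stop_button (a joint): travel of the stop button, 0 = up, 0.006 m = fully down (5 N)
- polish_a: black nail-polish bottle, round, 32 mm across, 85 mm high with its tapered cap, standing beside the ramp's foot; loose; origin at the centre of its underside
- polish_b: a second bottle like polish_a, on the other side of the ramp's foot; loose; origin at the centre of its underside
- polish_c: red nail-polish bottle with a metal cap, same size, standing farther out; loose; origin at the centre of its underside
- wipes_tub: white round tub with a yellow cap, 72 mm across, 120 mm high, on the side of the mixer where the switch box is not; loose; origin at the centre of its underside
- remover: clear bottle, 48 mm across, 130 mm high; loose; origin at the centre of its underside
- dappen_bowl: white ceramic bowl, 80 mm across, 35 mm high; loose; origin at the centre of its underside
- buffer_block: grey nail buffer, 90 x 28 x 28 mm, lying flat; loose; origin at the centre of its underside
Things that resemble listed ones, but are neither listed nor needed, are in the scene too. What is shaped like the canister but turquoise is not meant.

How it is judged (in metres and radians):
On the way, in this order (a step that is already met when the one before it is completed fails the run):
1. the canister rests between the rollers (x of canister in the frame of mixer between 0.0145 and 0.026 m and z of canister in the frame of mixer between 0.036 and 0.0445 m and angle between the y axis of canister and the y axis of mixer, either way round below 0.12 rad and linear speed of canister below 0.02 m/s), for 0.3 s.
2. the start button is pressed fully down (value of joint start_button above 0.0045 m), for 0.05 s.
At the end, for the whole second after the job is handed in: The canister lies at rest between the two rollers (centre 14.5 to 26 mm beyond the crest and 36 to 44.5 mm above the table, its axis within 0.12 rad of the rollers'), and the start button has been pressed (at least 4.5 of 6 mm) after that and let go (all of step 1 and value of joint start_button below 0.002 m); the robot touches nothing.
It fails at once if the canister rolled back down or was knocked: faster than 0.25 m/s before the crest (x of canister in the frame of mixer below -0.004 m and linear speed of canister above 0.25 m/s).
It fails at once if the canister was lifted (more than about 14 mm off its way), tipped (over 0.32 rad) or left the ramp's channel (height (world z) of canister above 0.061 m or (x of canister in the frame of mixer below -0.085 m and height (world z) of canister above 0.05 m) or angle between canister's own y axis and vertical below 1.25 rad or angle between canister's own y axis and vertical above 1.89 rad or x of canister in the frame of mixer below -0.2 m or y of canister in the frame of mixer above 0.03 m or y of canister in the frame of mixer below -0.03 m).
It fails at once if the stop button was pressed (value of joint stop_button above 0.003 m).
It fails at once if start was pressed before the canister was between the rollers (value of joint start_button above 0.003 m and x of canister in the frame of mixer below 0.01 m).
It fails at once if a bystander was moved more than 20 mm (distance of any of polish_a, polish_b, polish_c, wipes_tub, remover, dappen_bowl, buffer_block from where it was at the start of the episode above 0.02 m).
It also fails if it takes over 45 s, if anything falls off the work surface, if the arm or the gripper's body presses on something with over 40 N, if the wrist force passes 120 N, or if a joint passes its speed limit or range.

## Working session

There is one attempt and no reset: what is moved stays moved. The work goes in short steps, Python scripts to look and compute and a tool call to move; the robot and the scene stay as the last step left them, time stands still between calls to the robot, and variables do not carry over. Pictures are saved under pics/ and viewed, about 8 in all and at most 12, crops included, and the job is handed in when it is done.

Besides the shell and the picture viewer there is one more tool, called after "Request:" as a command line: name --argument value ..., lists and objects as JSON in quotes. arm_command: Moves the arm, as the interface text tells. Its arguments: {"type":"object","properties":{"plan":{"type":"array","items":{"type":"object","properties":{"travel":{"type":"array","items":{"type":"number"}},"dr":{"type":"array","items":{"type":"number"}},"jaw":{"type":"number"}}}},"squeeze":{"type":"number"}},"required":["plan"]}

```bash
mkdir -p pics; ls; python3 - <<'E'
from bench import r,cams
import cv2
for n in("scene","top"):
    cv2.imwrite(f"pics/{n}0.png",cams.camera(n)); print(n,cams.camera_params(n))
print(r.get_state())
E
```

```text
pics
scene {'mtx': array([[381.58439657,   0.        , 284.57405575],
       [  0.        , 381.58439657, 207.43895027],
       [  0.        ,   0.        ,   1.        ]]), 'eye': array([1050.97599334,  264.42410331,  638.06233333]), 'attitude': array([0.20000222, 0.31018021, 0.77525738, 0.51260447])}
top {'mtx': array([[475.15340033,   0.        , 276.80598995],
       [  0.        , 475.15340033, 209.7601048 ],
       [  0.        ,   0.        ,   1.        ]]), 'eye': array([ 435.42224054,   41.7150704 , 1049.5852518 ]), 'attitude': array([ 0.03618041, -0.03479866, -0.70488735,  0.70754071])}
{'time': 0.1, 'q': array([-1.25397997e+00,  8.74113119e-02,  1.75222017e-01,  1.65984469e+00,
       -1.75684676e-05,  1.57076568e+00]), 'joint_vel': array([-0.00038846, -0.00039231,  0.00122195, -0.0015249 ,  0.00096741,
        0.0023968 ]), 'tau': array([-6.76369655e-04, -5.21561694e+01,  4.65654230e+01,  1.61354587e-02,
        8.00741020e-07,  1.78078130e-05]), 'tcp_pos': array([ 171.26428141, -522.38796237,  204.25501605]), 'tool_rot': array([ 9.87477031e-01,  1.57761623e-01, -1.06283162e-04, -6.09697840e-04]), 'force': array([ 0.32821307, -0.95502042, -0.09321226]), 'moment': array([-7.74116939e-03, -4.92216990e-02,  7.26390693e-05]), 'finger_gap': 0.9978392196118413}
```

View pics/top0.png

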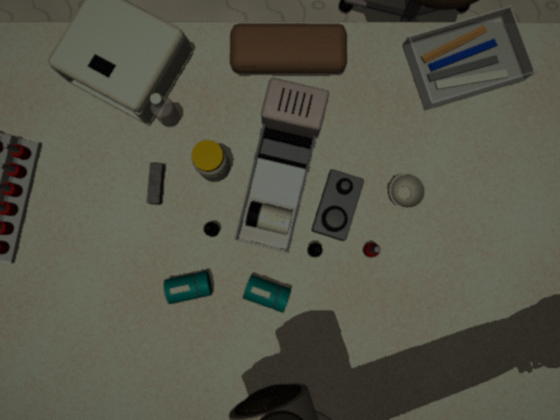

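View pics/scene0.png

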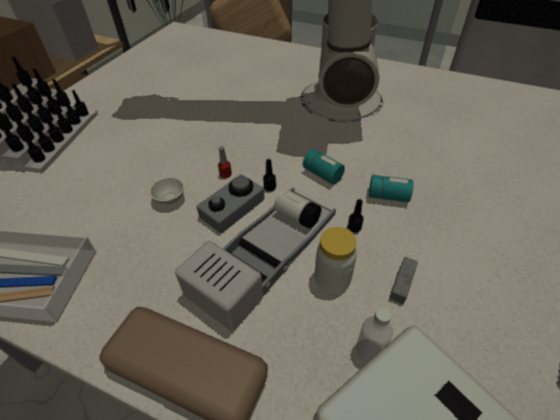

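The top view shows the mixer (foot near px (265,245), housing (295,100)), the canister at (270,218), the start button at (334,218), stop at (345,186), and bottles at (212,229) and (315,249). I'll enlarge this region to get accurate corners.

```bash
cat > h.py <<'E'
import numpy as np,cv2
from scipy.spatial.transform import Rotation as R
from bench import r,cams
def ray(n,uv):
    p=cams.camera_params(n);K=p["mtx"]
    d=np.array([(uv[0]-K[0,2])/K[0,0],-(uv[1]-K[1,2])/K[1,1],-1])
    return p["eye"],R.from_quat(p["attitude"]).apply(d)
def onz(n,uv,z):
    e,d=ray(n,uv); return e+d*(z-e[2])/d[2]
def px(n,P):
    p=cams.camera_params(n);K=p["mtx"]
    c=R.from_quat(p["attitude"]).inv().apply(np.asarray(P)-p["eye"])
    return np.array([K[0,2]-K[0,0]*c[0]/c[2],K[1,2]+K[1,1]*c[1]/c[2]])
E
python3 - <<'E'
from h import *
im=cv2.imread("pics/top0.png")[70:265,195:385]
im=cv2.resize(im,None,fx=3,fy=3,interpolation=cv2.INTER_CUBIC)
im=cv2.convertScaleAbs(im,alpha=1.6)
for k in range(0,190,10):
    cv2.line(im,(k*3,0),(k*3,6 if k%50!=5 else 14),(0,0,255),1)
for k in range(0,195,10):
    cv2.line(im,(0,k*3),(6,k*3),(0,0,255),1)
cv2.imwrite("pics/top0c.png",im)
for n,uv,z in[("start",(334,217.5),50),("stop",(345,186),50),("can",(270,218),33),("pa",(212,229),85),("pb",(315,249),85)]:print(n,onz("top",uv,z).round(1))
E
```

```text
start [520.2 -76.9  50. ]
stop [ 587.4 -100.8   50. ]
can [520.   58.4  33. ]
pa [492.8 175.4  85. ]
pb [453.1 -33.8  85. ]
```

View pics/top0c.png

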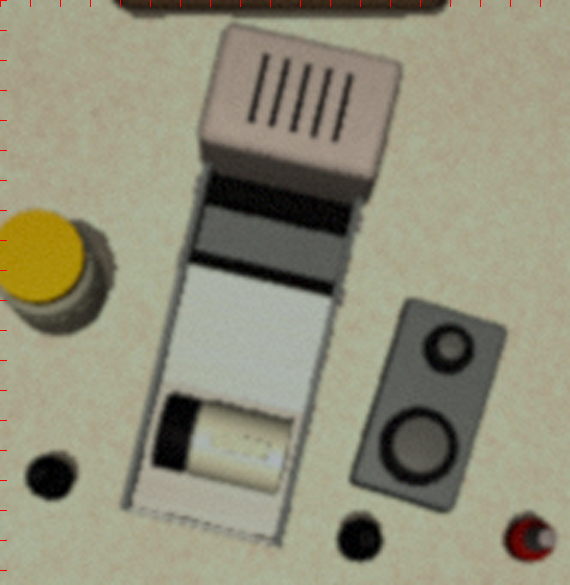

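```bash
python3 - <<'E'
from h import *
c=lambda u,v,z:onz("top",(195+u/3,70+v/3),z)
P=lambda n,a:print(n,a.round(1))
L=c(130,506,18);Rr=c(279,541,18)   # outer/inner cheeks near lip
P("lipL",L);P("lipR",Rr)
L2=c(207,172,33);R2=c(358,205,33)
P("cheek far",L2);P("",R2)
a=c(190,264,20);b=c(332,294,20);P("crestL",a);P("crestR",b);P("mid",(a+b)/2)
cr=(a+b)/2; lip=(c(125,508,11)+c(281,543,11))/2;P("lipmid",lip)
d=cr-lip;print("len",np.hypot(*d[:2]),"yaw",np.arctan2(d[1],d[0]), "crest dir yaw",np.arctan2(b[1]-a[1],b[0]-a[0])+np.pi/2)
st=c(419,446,47);sp=c(449,348,47);P("start",st);P("stop",sp);d2=sp-st;print(np.hypot(*d2[:2]),np.arctan2(d2[1],d2[0]))
bx=[c(*q,40) for q in((408,299),(507,328),(449,511),(351,484))]
print(np.mean(bx,0),np.arctan2(*(bx[0]-bx[3])[[1,0]]),np.linalg.norm(bx[0]-bx[3]))
# canister silhouette
q=[(170,393),(296,413),(278,493),(153,468)]
print("can",np.mean([c(*k,33) for k in q],0))
for n,k in (("pa",(52,475)),("pb",(360,538))):P(n,c(*k,70))
# scene triangulation of start/stop
for n,z in(("st",(240.5,184)),("sp",(216,202))):
  for h in (45,50,55):P(n,onz("scene",z,h))
E
```

```text
lipL [476.  127.1  18. ]
lipR [451.2  19.4  18. ]
cheek far [719.1  72.6  33. ]
 [694.9 -37.4  33. ]
crestL [653.6  85.   20. ]
crestR [631.6 -19.1  20. ]
mid [642.6  33.   20. ]
lipmid [462.4  74.6  11. ]
len 184.95366255810416 yaw -0.22683382007337535 crest dir yaw -0.2078091187461215
start [517.9 -78.6  47. ]
stop [ 587.9 -100.5   47. ]
73.2581574509389 -0.3034156510643173
[547.92810958 -86.77495696  40.        ] -0.30163619923946045 139.30256038081922
can [521.71564712  59.01082761  33.        ]
pa [495.1 176.8  70. ]
pb [452.7 -35.   70. ]
st [510.6 -81.6  45. ]
st [515.1 -78.7  50. ]
st [519.7 -75.7  55. ]
sp [ 581.8 -104.    45. ]
sp [ 585.7 -100.9   50. ]
sp [589.7 -97.8  55. ]
```

Request:
arm_command --plan '[{"travel": [0.015, 0.03, 0], "dr": [0, 0, 0.122], "jaw": 0.6}, {"travel": [0.015, 0.03, 0], "dr": [0, 0, 0.122], "jaw": 0.6}, {"travel": [0.015, 0.03, 0], "dr": [0, 0, 0.122], "jaw": 0.6}, {"travel": [0.015, 0.03, 0], "dr": [0, 0, 0.122], "jaw": 0.6}, {"travel": [0.015, 0.03, 0], "dr": [0, 0, 0.122], "jaw": 0.6}, {"travel": [0.015, 0.03, 0], "dr": [0, 0, 0.122], "jaw": 0.6}, {"travel": [0.015, 0.03, 0], "dr": [0, 0, 0.122], "jaw": 0.6}, {"travel": [0.015, 0.03, 0], "dr": [0, 0, 0.122], "jaw": 0.6}, {"travel": [0.015, 0.03, 0], "dr": [0, 0, 0.122], "jaw": 0.6}, {"travel": [0.015, 0.03, 0], "dr": [0, 0, 0.122], "jaw": 0.6}, {"travel": [0.015, 0.03, 0], "dr": [0, 0, 0.122], "jaw": 0.6}, {"travel": [0.015, 0.03, 0], "dr": [0, 0, 0.122], "jaw": 0.6}, {"travel": [0.015, 0.03, 0], "dr": [0, 0, 0.122], "jaw": 0.6}, {"travel": [0.015, 0.03, 0], "dr": [0, 0, 0.122], "jaw": 0.6}, {"travel": [0.015, 0.03, 0], "dr": [0, 0, 0.122], "jaw": 0.6}, {"travel": [0.015, 0.03, 0], "dr": [0, 0, 0.122], "jaw": 0.6}, {"travel": [0.015, 0.03, 0], "dr": [0, 0, 0.122], "jaw": 0.6}, {"travel": [0.015, 0.03, 0], "dr": [0, 0, 0.122], "jaw": 0.6}, {"travel": [0.015, 0.025, 0], "dr": [0, 0, 0.122], "jaw": 0.6}]'

```text
time: 1.68
tcp_pos: [457.7, 68.9, 196.4]
tool_rot: [0.225, 0.974, -0.004, -0.002]
force: [0.3, -0.4, 0.1]
finger_gap: 0.601
```

Request:
arm_command --plan '[{"travel": [0.007, 0.001, 0], "dr": [0.002, 0.004, 0.116], "jaw": 0.6}, {"travel": [0.005, 0.001, -0.025], "dr": [0, 0, 0.116], "jaw": 0.6}, {"travel": [0, 0, -0.035], "dr": [0, 0, 0], "jaw": 0.6}, {"travel": [0, 0, -0.035], "dr": [0, 0, 0], "jaw": 0.6}, {"travel": [0, 0, -0.03], "dr": [0, 0, 0], "jaw": 0.6}, {"travel": [0, 0, -0.025], "dr": [0, 0, 0], "jaw": 0.6}, {"travel": [0, 0, -0.015], "dr": [0, 0, 0], "jaw": 0.6}, {"travel": [0, 0, -0.007], "dr": [0, 0, 0], "jaw": 0.6}]'

```text
time: 2.35
tcp_pos: [470.8, 78.3, 15.5]
tool_rot: [0.095, 0.995, -0.003, -0.004]
force: [-1.2, 0.2, 0.4]
finger_gap: 0.594
```

```bash
python3 - <<'E'
from h import *
im=cams.camera("scene")[130:330,180:400]
cv2.imwrite("pics/s1.png",cv2.convertScaleAbs(cv2.resize(im,None,fx=3,fy=3,interpolation=cv2.INTER_CUBIC),alpha=1.5))
s=r.get_state();print(s["tcp_pos"],s["force"],s["q"].round(2),R.from_quat(s["tool_rot"]).as_matrix().round(3))
E
```

```text
[470.31093949  78.13578192  14.81928541] [-1.23717615 -0.05169546 -1.99043914] [ 0.17 -0.06 -0.34  1.3  -0.    0.36] [[-0.982  0.189 -0.009]
 [ 0.189  0.982 -0.006]
 [ 0.008 -0.008 -1.   ]]
```

View pics/s1.png

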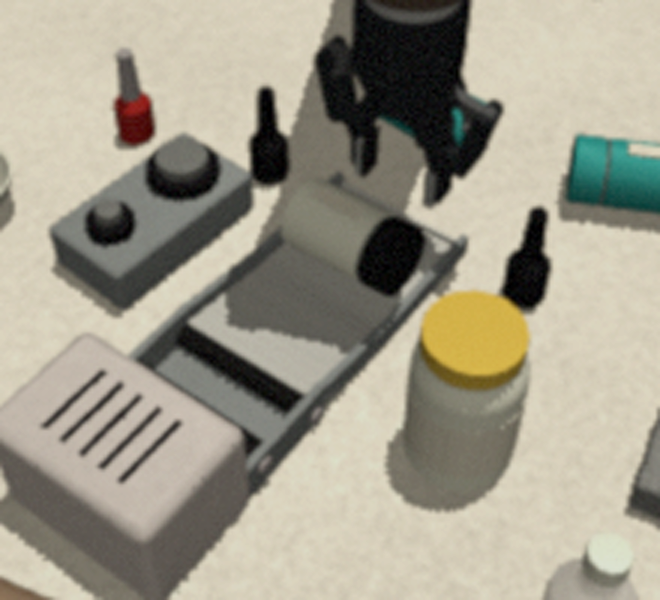

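```bash
python3 - <<'E'
from h import *
T=np.array([470.3,78.1,14.8]);y=np.array([.189,.982,0]);x=np.array([-.982,.189,0])
f=lambda P:((px("scene",P)-[180,130])*3).round(0)
for a in(-33,33):
  for z in (15,20,25,35):print(a,z,f(T+a*y+[0,0,z-14.8]))
ex=np.array([.9755,-.2202,0]);ey=np.array([.2202,.9755,0]);O=np.array([643.5,33,0])
for n,m in(("lipL",(-188,54,11)),("lipR",(-188,-54,11)),("can",(-125,-1.5,33)),("can+",(-125,44.5,33)),("crestL",(0,54,20)),("crestR",(0,-54,20)),("houseL",(70,54,85)),("hR",(70,-54,85))):print(n,f(O+ex*m[0]+ey*m[1]+[0,0,m[2]]))
print(r.get_state()["finger_gap"],r.get_state()["tcp_pos"])
E
```

```text
-33 15 [360. 196.]
-33 20 [360. 191.]
-33 25 [360. 187.]
-33 35 [360. 177.]
33 15 [434. 231.]
33 20 [435. 226.]
33 25 [435. 221.]
33 35 [436. 212.]
lipL [457. 236.]
lipR [339. 178.]
can [348. 235.]
can+ [402. 262.]
crestL [309. 398.]
crestR [182. 323.]
houseL [236. 414.]
hR [ 99. 329.]
0.601135463975577 [470.31093949  78.13578192  14.81928541]
```

```bash
python3 - <<'E'
from h import *
a=cams.camera("scene")[150:235,265:365]
w=cams.camera("wrist")
a=cv2.convertScaleAbs(cv2.resize(a,(480,408),interpolation=cv2.INTER_CUBIC),alpha=2)
w=cv2.convertScaleAbs(cv2.resize(w,(320,240)),alpha=1.5)
o=np.zeros((408,800,3),np.uint8);o[:,:480]=a;o[:240,480:]=w
cv2.imwrite("pics/s2.png",o);print(r.get_state()["tcp_pos"])
E
```

```text
[472.15717787  78.44169102  18.31437808]
```

View pics/s2.png

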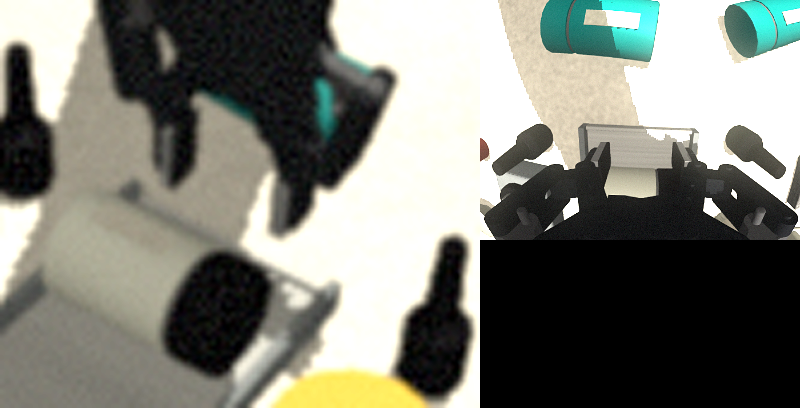

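Request:
arm_command --plan '[{"travel": [-0.002, -0.007, 0], "dr": [-0.006, 0.008, -0.032], "jaw": 0.45}, {"travel": [0, 0, -0.004], "dr": [0, 0, 0], "jaw": 0.45}, {"travel": [0, 0, -0.004], "dr": [0, 0, 0], "jaw": 0.45}, {"travel": [0, 0, 0], "dr": [0, 0, 0], "jaw": 0.45}, {"travel": [0, 0, 0], "dr": [0, 0, 0], "jaw": 0.45}]'

```text
time: 2.92
tcp_pos: [473.7, 70.9, 15.2]
tool_rot: [0.113, 0.994, -0.006, -0.002]
force: [-0.5, -0.3, -0.0]
finger_gap: 0.451
```

```bash
python3 - <<'E'
from h import *
a=cams.camera("scene")[150:235,265:365]
s=r.get_state()
w=cams.camera("wrist")
p=cams.camera_params("wrist")
a=cv2.convertScaleAbs(cv2.resize(a,(400,340),interpolation=cv2.INTER_CUBIC),alpha=2)
w=cv2.convertScaleAbs(cv2.resize(w[200:400,140:420],(400,286)),alpha=2)
o=np.zeros((340,800,3),np.uint8);o[:,:400]=a;o[:286,400:]=w
cv2.imwrite("pics/s3.png",o);print(s["tcp_pos"],s["force"],R.from_quat(s["tool_rot"]).as_matrix().round(3),s["finger_gap"],p)
E
```

```text
[473.65658357  70.95408439  15.20952665] [ 0.26371295 -0.31704131 -0.00311092] [[-0.974  0.224 -0.006]
 [ 0.225  0.974 -0.011]
 [ 0.003 -0.012 -1.   ]] 0.4502931984669449 {'mtx': array([[325.1922621 ,   0.        , 281.65267326],
       [  0.        , 325.1922621 , 209.26979725],
       [  0.        ,   0.        ,   1.        ]]), 'eye': array([411.29515685,  86.06733492, 183.83054543]), 'attitude': array([-0.10412879, -0.07526945,  0.61825038,  0.77540839])}
```

View pics/s3.png

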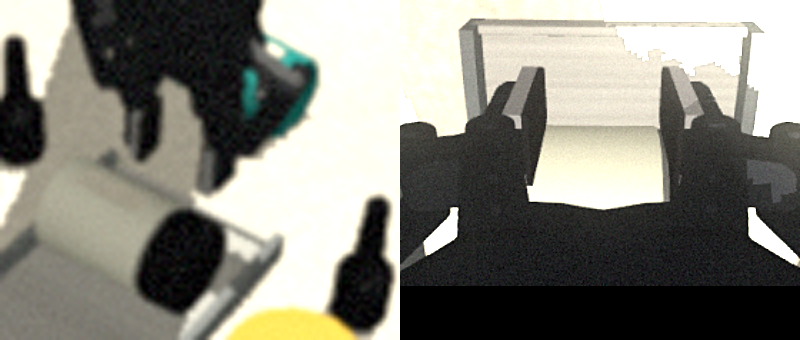

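```bash
cat >> h.py <<'E'
def wray(uv):
    p=cams.camera_params("wrist");K=p["mtx"];a=(np.array(uv)-K[:2,2])/K[0,0];t=np.hypot(*a)
    d=np.array([np.sin(t)*a[0]/t,-np.sin(t)*a[1]/t,-np.cos(t)])
    return p["eye"],R.from_quat(p["attitude"]).apply(d)
def cross(r1,r2):
    (a,u),(b,v)=r1,r2
    s=np.linalg.lstsq(np.c_[u,-v],b-a,rcond=None)[0]
    p,q=a+u*s[0],b+v*s[1]; return (p+q)/2,np.linalg.norm(p-q)
E
python3 - <<'E'
from h import *
for w,s in(((229.6,247.6),(317.5,197.5)),((331,247.6),(300,190)),((229.6,247.6),(300,190)),((331,247.6),(317.5,197.5))):print(cross(ray("scene",s),wray(w)))
e,d=wray((229.6,247.6));e2,d2=wray((331,247.6))
for z in(15,20,30,40):print(z,e+d*(z-e[2])/d[2],e2+d2*(z-e2[2])/d2[2])
# lip corners in wrist view at z=11
for q in((466,22),(755,22)):
  e,d=wray(((q[0]-400)*.7+140,q[1]*.7+200));print(e+d*(11-e[2])/d[2])
E
```

```text
(array([462.52759262,  66.7316803 ,  28.43640988]), np.float64(43.58138375224592))
(array([474.88821392,  73.07562674,  48.51918472]), np.float64(44.232367702035866))
(array([463.63082415,  45.21558749,  31.74016243]), np.float64(0.30966963780076995))
(array([473.91276395,  93.14177239,  35.25185585]), np.float64(3.6390857326995985))
15 [469.41938247  40.54157545  15.        ] [481.90445779  96.10343408  15.        ]
20 [467.69800482  41.8898433   20.        ] [479.81332847  95.80621005  20.        ]
30 [464.25524951  44.58637901  30.        ] [475.63106981  95.21176198  30.        ]
40 [460.81249421  47.28291472  40.        ] [471.44881116  94.61731391  40.        ]
[446.64352499  19.86004008  11.        ]
[472.18711448 132.51973395  11.        ]
```

Request:
arm_command --plan '[{"travel": [-0.003, 0, -0.004], "dr": [-0.01, 0.003, 0], "jaw": 0.45}, {"travel": [0, 0, -0.004], "dr": [0, 0, 0], "jaw": 0.45}, {"travel": [0, 0, -0.003], "dr": [0, 0, 0], "jaw": 0.45}, {"travel": [0, 0, -0.002], "dr": [0, 0, 0], "jaw": 0.45}, {"travel": [0, 0, 0], "dr": [0, 0, 0], "jaw": 0.45}]'

```text
time: 3.43
tcp_pos: [470.1, 71.2, 0.8]
tool_rot: [0.113, 0.994, -0.011, -0.003]
force: [-0.2, 0.0, -0.1]
finger_gap: 0.45
```

Request:
arm_command --plan '[{"travel": [0.003, -0.0007, 0.001], "dr": [0.02, 0, 0], "jaw": 0.45}, {"travel": [0.003, -0.0007, 0.001], "dr": [0, 0, 0], "jaw": 0.45}, {"travel": [0.0015, -0.0003, 0], "dr": [0, 0, 0], "jaw": 0.45}, {"travel": [0.0015, -0.0003, 0], "dr": [0, 0, 0], "jaw": 0.45}, {"travel": [0.0015, -0.0003, 0], "dr": [0, 0, 0], "jaw": 0.45}, {"travel": [0.0015, -0.0003, 0], "dr": [0, 0, 0], "jaw": 0.45}, {"travel": [0.0015, -0.0003, 0], "dr": [0, 0, 0], "jaw": 0.45}, {"travel": [0.0015, -0.0003, 0], "dr": [0, 0, 0], "jaw": 0.45}, {"travel": [0.0015, -0.0003, 0], "dr": [0, 0, 0], "jaw": 0.45}, {"travel": [0.0015, -0.0003, 0], "dr": [0, 0, 0], "jaw": 0.45}, {"travel": [0.0015, -0.0003, 0], "dr": [0, 0, 0], "jaw": 0.45}, {"travel": [0.0015, -0.0003, 0], "dr": [0, 0, 0], "jaw": 0.45}]'

```text
time: 4.43
tcp_pos: [493.5, 66.3, 3.2]
tool_rot: [0.113, 0.994, -0.0, -0.004]
force: [0.3, -0.6, 0.2]
finger_gap: 0.447
```

```bash
cat >> h.py <<'E'
def can(save=None):
    """canister centre in the mixer frame from the black lid disc + mask; also TCP in mixer frame"""
    s=r.get_state();t=s["tcp_pos"]-[643.5,33,0]
    ex=np.array([.9755,-.2202,0]);ey=np.array([.2202,.9755,0])
    Z=R.from_quat(s["tool_rot"]).as_matrix()
    print("t",s["time"],"tcp mixer",(t@ex).round(1),(t@ey).round(1),t[2].round(1),"F",s["force"].round(1),"yaw",np.arctan2(Z[1,1],Z[0,1]).round(3),"z",Z[:,2].round(3),"gap",s["finger_gap"].round(3))
    if save:
        a=cams.camera("scene")[140:270,225:365]
        cv2.imwrite(save,cv2.convertScaleAbs(cv2.resize(a,None,fx=4,fy=4,interpolation=cv2.INTER_CUBIC),alpha=1.8))
E
python3 -c "
from h import *
can('pics/s4.png')"
```

```text
Traceback (most recent call last):
  File "h.py", line 27, in can
    print("t",s["time"],"tcp mixer",(t@ex).round(1),(t@ey).round(1),t[2].round(1),"F",s["force"].round(1),"yaw",np.arctan2(Z[1,1],Z[0,1]).round(3),"z",Z[:,2].round(3),"gap",s["finger_gap"].round(3))
                                                                                                                                                                             ^^^^^^^^^^^^^^^^^^^^^
AttributeError: 'float' object has no attribute 'round'
```

```bash
sed -i 's/s\["finger_gap"\].round(3)/s["finger_gap"]/' h.py; python3 -c "
from h import *
can('pics/s4.png')"
```

```text
t 4.4333 tcp mixer -153.6 -0.6 3.2 F [ 0.3 -0.6  0.2] yaw 1.345 z [-0.009  0.    -1.   ] gap 0.4473056299834287
```

View pics/s4.png

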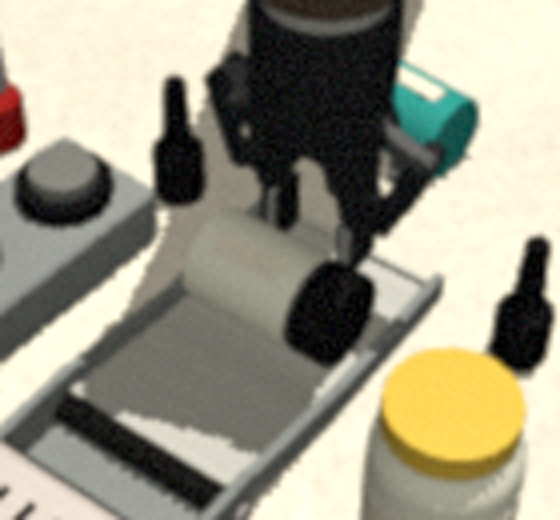

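Request:
arm_command --plan '[{"travel": [0.002, -0.00045, 0], "dr": [0, 0, 0], "jaw": 0.45}, {"travel": [0.002, -0.00045, 0], "dr": [0, 0, 0], "jaw": 0.45}, {"travel": [0.002, -0.00045, 0], "dr": [0, 0, 0], "jaw": 0.45}, {"travel": [0.002, -0.00045, 0], "dr": [0, 0, 0], "jaw": 0.45}, {"travel": [0.002, -0.00045, 0], "dr": [0, 0, 0], "jaw": 0.45}, {"travel": [0.002, -0.00045, 0], "dr": [0, 0, 0], "jaw": 0.45}, {"travel": [0.002, -0.00045, 0], "dr": [0, 0, 0], "jaw": 0.45}, {"travel": [0.002, -0.00045, 0], "dr": [0, 0, 0], "jaw": 0.45}, {"travel": [0.002, -0.00045, 0], "dr": [0, 0, 0], "jaw": 0.45}, {"travel": [0.002, -0.00045, 0], "dr": [0, 0, 0], "jaw": 0.45}, {"travel": [0.002, -0.00045, 0.0002], "dr": [0, 0, 0], "jaw": 0.45}, {"travel": [0.002, -0.00045, 0.0003], "dr": [0, 0, 0], "jaw": 0.45}, {"travel": [0.002, -0.00045, 0.0003], "dr": [0, 0, 0], "jaw": 0.45}, {"travel": [0.002, -0.00045, 0.0003], "dr": [0, 0, 0], "jaw": 0.45}, {"travel": [0.002, -0.00045, 0.0003], "dr": [0, 0, 0], "jaw": 0.45}]'

```text
time: 5.73
tcp_pos: [526.3, 58.8, 4.5]
tool_rot: [0.113, 0.994, -0.0, -0.005]
force: [-1.7, 1.2, 0.7]
finger_gap: 0.453
```

```bash
python3 -c "
from h import *
can('pics/s5.png')"
```

```text
t 5.7333 tcp mixer -120.1 -0.6 4.5 F [-1.7  1.2  0.7] yaw 1.345 z [-0.01   0.001 -1.   ] gap 0.45331224315788893
```

View pics/s5.png

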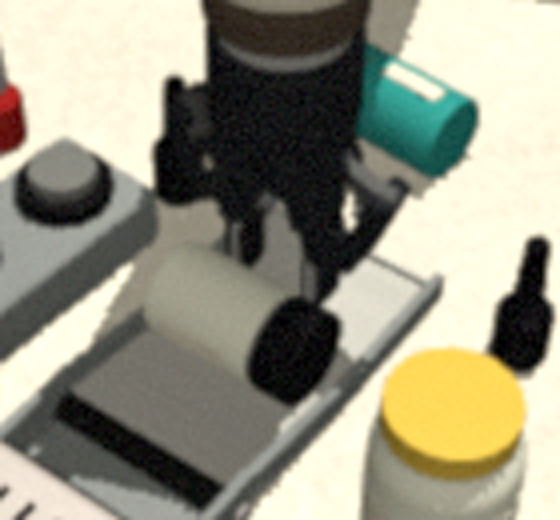

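Request:
arm_command --plan '[{"travel": [0.002, -0.00045, 0.0003], "dr": [0, 0, 0], "jaw": 0.45}, {"travel": [0.002, -0.00045, 0.0003], "dr": [0, 0, 0], "jaw": 0.45}, {"travel": [0.002, -0.00045, 0.0003], "dr": [0, 0, 0], "jaw": 0.45}, {"travel": [0.002, -0.00045, 0.0003], "dr": [0, 0, 0], "jaw": 0.45}, {"travel": [0.002, -0.00045, 0.0003], "dr": [0, 0, 0], "jaw": 0.45}, {"travel": [0.002, -0.00045, 0.0003], "dr": [0, 0, 0], "jaw": 0.45}, {"travel": [0.002, -0.00045, 0.0003], "dr": [0, 0, 0], "jaw": 0.45}, {"travel": [0.002, -0.00045, 0.0003], "dr": [0, 0, 0], "jaw": 0.45}, {"travel": [0.002, -0.00045, 0.0003], "dr": [0, 0, 0], "jaw": 0.45}, {"travel": [0.002, -0.00045, 0.0003], "dr": [0, 0, 0], "jaw": 0.45}, {"travel": [0.002, -0.00045, 0.0003], "dr": [0, 0, 0], "jaw": 0.45}, {"travel": [0.002, -0.00045, 0.0003], "dr": [0, 0, 0], "jaw": 0.45}, {"travel": [0.002, -0.00045, 0.0003], "dr": [0, 0, 0], "jaw": 0.45}, {"travel": [0.002, -0.00045, 0.0003], "dr": [0, 0, 0], "jaw": 0.45}, {"travel": [0.002, -0.00045, 0.0003], "dr": [0, 0, 0], "jaw": 0.45}, {"travel": [0.002, -0.00045, 0.0003], "dr": [0, 0, 0], "jaw": 0.45}, {"travel": [0.002, -0.00045, 0.0003], "dr": [0, 0, 0], "jaw": 0.45}, {"travel": [0.002, -0.00045, 0.0003], "dr": [0, 0, 0], "jaw": 0.45}, {"travel": [0.002, -0.00045, 0.0003], "dr": [0, 0, 0], "jaw": 0.45}, {"travel": [0.002, -0.00045, 0.0003], "dr": [0, 0, 0], "jaw": 0.45}]'

```text
time: 7.45
tcp_pos: [570.6, 48.8, 11.1]
tool_rot: [0.113, 0.994, -0.0, -0.005]
force: [-1.3, 0.4, 0.3]
finger_gap: 0.447
```

```bash
python3 -c "
from h import *
can('pics/s6.png')"
```

```text
t 7.45 tcp mixer -74.6 -0.6 11.1 F [-1.3  0.4  0.3] yaw 1.345 z [-0.01   0.001 -1.   ] gap 0.4471758216385813
```

Request:
arm_command --plan '[{"travel": [0.002, -0.00045, 0.0003], "dr": [0, 0, 0], "jaw": 0.45}, {"travel": [0.002, -0.00045, 0.0003], "dr": [0, 0, 0], "jaw": 0.45}, {"travel": [0.002, -0.00045, 0.0003], "dr": [0, 0, 0], "jaw": 0.45}, {"travel": [0.002, -0.00045, 0.0003], "dr": [0, 0, 0], "jaw": 0.45}, {"travel": [0.002, -0.00045, 0.0003], "dr": [0, 0, 0], "jaw": 0.45}, {"travel": [0.002, -0.00045, 0.0003], "dr": [0, 0, 0], "jaw": 0.45}, {"travel": [0.002, -0.00045, 0.0003], "dr": [0, 0, 0], "jaw": 0.45}, {"travel": [0.002, -0.00045, 0.0003], "dr": [0, 0, 0], "jaw": 0.45}, {"travel": [0.002, -0.00045, 0.0003], "dr": [0, 0, 0], "jaw": 0.45}, {"travel": [0.002, -0.00045, 0.0003], "dr": [0, 0, 0], "jaw": 0.45}, {"travel": [0.002, -0.00045, 0.0003], "dr": [0, 0, 0], "jaw": 0.45}, {"travel": [0.002, -0.00045, 0.0003], "dr": [0, 0, 0], "jaw": 0.45}, {"travel": [0.002, -0.00045, 0.0003], "dr": [0, 0, 0], "jaw": 0.45}, {"travel": [0.002, -0.00045, 0.0003], "dr": [0, 0, 0], "jaw": 0.45}, {"travel": [0.002, -0.00045, 0.0003], "dr": [0, 0, 0], "jaw": 0.45}, {"travel": [0.002, -0.00045, 0.0003], "dr": [0, 0, 0], "jaw": 0.45}, {"travel": [0.002, -0.00045, 0.0003], "dr": [0, 0, 0], "jaw": 0.45}, {"travel": [0.0015, -0.0003, 0.0003], "dr": [0, 0, 0], "jaw": 0.45}, {"travel": [0.0015, -0.0003, 0.0003], "dr": [0, 0, 0], "jaw": 0.45}, {"travel": [0.001, -0.0002, 0.0003], "dr": [0, 0, 0], "jaw": 0.45}]'

```text
time: 9.17
tcp_pos: [613.7, 39.3, 17.6]
tool_rot: [0.113, 0.994, -0.0, -0.005]
force: [0.0, 0.1, -0.3]
finger_gap: 0.452
```

```bash
python3 -c "
from h import *
can('pics/s7.png')"
```

```text
t 9.1667 tcp mixer -30.5 -0.4 17.6 F [ 0.   0.1 -0.3] yaw 1.345 z [-0.009  0.    -1.   ] gap 0.4521929294956186
```

View pics/s7.png

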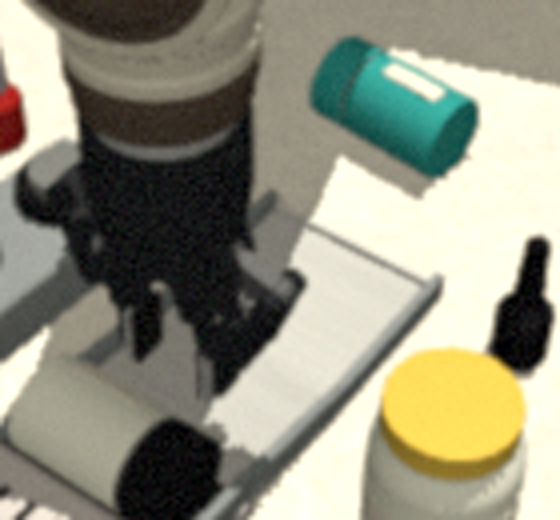

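Request:
arm_command --plan '[{"travel": [-0.008, 0.002, 0.002], "dr": [0, 0, 0], "jaw": 0.45}, {"travel": [-0.01, 0.002, 0.01], "dr": [0, 0, 0], "jaw": 0.45}, {"travel": [0, 0, 0.03], "dr": [0, 0, 0], "jaw": 0.3}, {"travel": [0, 0, 0.03], "dr": [0, 0, 0], "jaw": 0}, {"travel": [0, 0, 0.03], "dr": [0, 0, 0], "jaw": 0}, {"travel": [-0.015, -0.024, 0.01], "dr": [0, 0, 0], "jaw": 0}, {"travel": [-0.015, -0.024, 0], "dr": [0, 0, 0], "jaw": 0}, {"travel": [-0.015, -0.024, 0], "dr": [0, 0, 0], "jaw": 0}, {"travel": [-0.015, -0.024, 0], "dr": [0, 0, 0], "jaw": 0}, {"travel": [-0.013, -0.02, 0], "dr": [0, 0, 0], "jaw": 0}, {"travel": [0, 0, 0], "dr": [0, 0, 0], "jaw": 0}, {"travel": [0, 0, 0], "dr": [0, 0, 0], "jaw": 0}]'

```text
time: 10.22
tcp_pos: [510.5, -74.1, 135.5]
tool_rot: [0.111, 0.994, -0.001, -0.005]
force: [0.1, 0.4, -0.4]
finger_gap: -0.004
```

```bash
python3 - <<'E'
from h import *
can()
a=cams.camera("scene");t=cams.camera("top")[70:265,195:385]
a=cv2.resize(a[150:310,170:340],(510,480),interpolation=cv2.INTER_CUBIC)
t=cv2.resize(t,(290,298))
o=np.zeros((480,800,3),np.uint8);o[:,:510]=a;o[:298,510:]=t
cv2.imwrite("pics/s8.png",cv2.convertScaleAbs(o,alpha=1.7));print(r.get_state()["tcp_pos"])
E
```

```text
t 10.2167 tcp mixer -106.1 -133.7 135.5 F [ 0.1  0.4 -0.4] yaw 1.348 z [-0.01  -0.001 -1.   ] gap -0.00431770580547692
[511.15829339 -73.36850423 135.40786572]
```

View pics/s8.png

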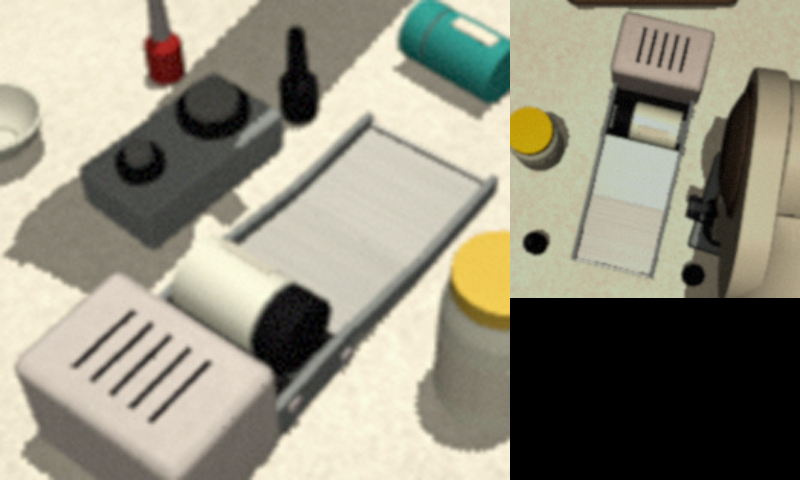

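Request:
arm_command --plan '[{"travel": [0.006, -0.004, -0.02], "dr": [0, 0, 0], "jaw": 0}, {"travel": [0, 0, -0.02], "dr": [0, 0, 0], "jaw": 0}, {"travel": [0, 0, -0.015], "dr": [0, 0, 0], "jaw": 0}, {"travel": [0, 0, -0.008], "dr": [0, 0, 0], "jaw": 0}, {"travel": [0, 0, -0.004], "dr": [0, 0, 0], "jaw": 0}, {"travel": [0, 0, -0.002], "dr": [0, 0, 0], "jaw": 0}, {"travel": [0, 0, 0], "dr": [0, 0, 0], "jaw": 0}]'

```text
time: 10.9
tcp_pos: [519.8, -72.2, 64.3]
tool_rot: [0.107, 0.994, -0.001, -0.004]
force: [0.1, -0.2, 0.2]
finger_gap: -0.0
```

Request:
arm_command --plan '[{"travel": [-0.001, -0.005, -0.002], "dr": [0, 0, 0], "jaw": 0}, {"travel": [0, 0, -0.002], "dr": [0, 0, 0], "jaw": 0}, {"travel": [0, 0, -0.002], "dr": [0, 0, 0], "jaw": 0}, {"travel": [0, 0, -0.002], "dr": [0, 0, 0], "jaw": 0}, {"travel": [0, 0, -0.001], "dr": [0, 0, 0], "jaw": 0}, {"travel": [0, 0, 0], "dr": [0, 0, 0], "jaw": 0}]'

```text
time: 11.4
tcp_pos: [520.4, -77.8, 57.3]
tool_rot: [0.107, 0.994, -0.001, -0.002]
force: [-0.2, -0.8, 0.4]
finger_gap: -0.0
```

Request:
arm_command --plan '[{"travel": [-0.001, 0, -0.002], "dr": [0, 0, 0], "jaw": 0}, {"travel": [0, 0, -0.002], "dr": [0, 0, 0], "jaw": 0}, {"travel": [0, 0, -0.002], "dr": [0, 0, 0], "jaw": 0}, {"travel": [0, 0, -0.001], "dr": [0, 0, 0], "jaw": 0}]'

```text
time: 11.73
tcp_pos: [519.5, -77.9, 50.2]
tool_rot: [0.107, 0.994, -0.001, -0.002]
force: [0.3, -0.0, -0.1]
finger_gap: -0.001
```

Request:
arm_command --plan '[{"travel": [0, 0, -0.0015], "dr": [0, 0, 0], "jaw": 0}, {"travel": [0, 0, -0.0015], "dr": [0, 0, 0], "jaw": 0}]'

```text
time: 11.9
tcp_pos: [519.4, -77.9, 46.8]
tool_rot: [0.107, 0.994, -0.001, -0.002]
force: [-0.0, 0.2, 0.3]
finger_gap: -0.0
```

Request:
arm_command --plan '[{"travel": [0, 0, -0.0015], "dr": [0, 0, 0], "jaw": 0}, {"travel": [0, 0, -0.0015], "dr": [0, 0, 0], "jaw": 0}]'

```text
time: 12.07
tcp_pos: [519.4, -77.8, 43.4]
tool_rot: [0.107, 0.994, -0.001, -0.002]
force: [0.7, -0.0, 0.9]
finger_gap: 0.004
```

Request:
arm_command --plan '[{"travel": [0, 0, -0.0015], "dr": [0, 0, 0], "jaw": 0}, {"travel": [0, 0, -0.0015], "dr": [0, 0, 0], "jaw": 0}]'

```text
time: 12.23
tcp_pos: [519.4, -77.8, 40.1]
tool_rot: [0.107, 0.994, -0.001, -0.002]
force: [0.4, -0.9, 0.5]
finger_gap: -0.001
```

```bash
python3 - <<'E'
from h import *
can()
a=cams.camera("scene")
cv2.imwrite("pics/s9.png",cv2.convertScaleAbs(cv2.resize(a[150:240,180:300],(800,600),interpolation=cv2.INTER_CUBIC),alpha=2))
T=r.get_state()["tcp_pos"];print(T,(px("scene",T)-[180,150])*6.667,(px("scene",[518,-78.5,48])-[180,150])*6.667)
E
```

```text
t 12.2333 tcp mixer -96.7 -135.4 40.1 F [ 0.4 -0.9  0.5] yaw 1.356 z [-0.004 -0.001 -1.   ] gap -0.0007546996092450127
[519.21348318 -77.78844821  39.70125368] [402.78115662 257.11517311] [400.3266437  236.49896136]
```

View pics/s9.png

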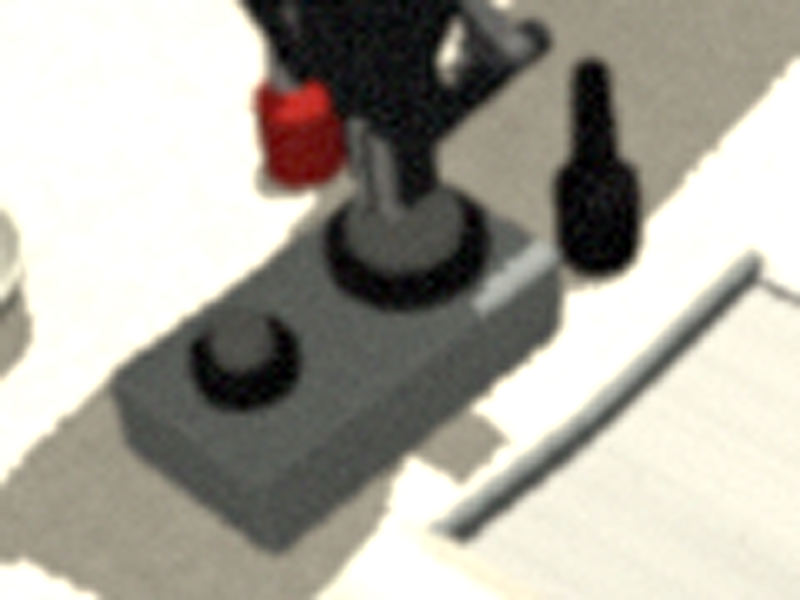

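Request:
arm_command --plan '[{"travel": [0, 0, -0.0015], "dr": [0, 0, 0], "jaw": 0}, {"travel": [0, 0, -0.0015], "dr": [0, 0, 0], "jaw": 0}]'

```text
time: 12.45
tcp_pos: [519.3, -77.8, 36.6]
tool_rot: [0.107, 0.994, -0.001, -0.002]
force: [-0.3, 0.3, 0.4]
finger_gap: 0.001
```

Request:
arm_command --plan '[{"travel": [0, 0, -0.0015], "dr": [0, 0, 0], "jaw": 0}, {"travel": [0, 0, -0.0015], "dr": [0, 0, 0], "jaw": 0}]'

```text
time: 12.62
tcp_pos: [519.4, -77.8, 33.6]
tool_rot: [0.107, 0.994, -0.001, -0.002]
force: [-1.6, -0.0, 2.5]
finger_gap: -0.004
```

Contact. Continuing.

Request:
arm_command --plan '[{"travel": [0, 0, -0.0015], "dr": [0, 0, 0], "jaw": 0}, {"travel": [0, 0, -0.0015], "dr": [0, 0, 0], "jaw": 0}]'

```text
time: 12.78
tcp_pos: [519.4, -77.8, 30.8]
tool_rot: [0.107, 0.994, -0.001, -0.002]
force: [-1.1, 0.7, 3.1]
finger_gap: 0.001
```

Request:
arm_command --plan '[{"travel": [0, 0, -0.0015], "dr": [0, 0, 0], "jaw": 0}, {"travel": [0, 0, -0.0015], "dr": [0, 0, 0], "jaw": 0}]'

```text
time: 12.95
tcp_pos: [519.6, -77.9, 29.3]
tool_rot: [0.107, 0.994, -0.001, -0.001]
force: [-9.0, 1.9, 25.0]
finger_gap: 0.001
```

The force jumped to 25 N, so the button is at its stop. I'll hold briefly, then lift clear.

Request:
arm_command --plan '[{"travel": [0, 0, 0], "dr": [0, 0, 0], "jaw": 0}, {"travel": [0, 0, 0.004], "dr": [0, 0, 0], "jaw": 0}, {"travel": [0, 0, 0.01], "dr": [0, 0, 0], "jaw": 0}, {"travel": [0, 0, 0.025], "dr": [0, 0, 0], "jaw": 0}, {"travel": [0, 0, 0.03], "dr": [0, 0, 0], "jaw": 0}, {"travel": [0, 0, 0.03], "dr": [0, 0, 0], "jaw": 0}, {"travel": [-0.02, 0, 0.03], "dr": [0, 0, 0], "jaw": 0}, {"travel": [-0.03, 0, 0.02], "dr": [0, 0, 0], "jaw": 0}, {"travel": [0, 0, 0], "dr": [0, 0, 0], "jaw": 0}, {"travel": [0, 0, 0], "dr": [0, 0, 0], "jaw": 0}]'

```text
time: 13.78
tcp_pos: [466.1, -77.5, 187.4]
tool_rot: [0.107, 0.994, -0.001, -0.002]
force: [1.5, 1.0, -0.4]
finger_gap: 0.002
```

```bash
python3 - <<'E'
from h import *
can()
a=cams.camera("scene")
cv2.imwrite("pics/s10.png",cv2.convertScaleAbs(cv2.resize(a[120:330,120:400],(800,600),interpolation=cv2.INTER_CUBIC),alpha=1.7))
E
```

```text
t 13.7833 tcp mixer -148.7 -146.9 187.4 F [ 1.5  1.  -0.4] yaw 1.357 z [-0.003 -0.001 -1.   ] gap 0.0022962707047757525
```

View pics/s10.png

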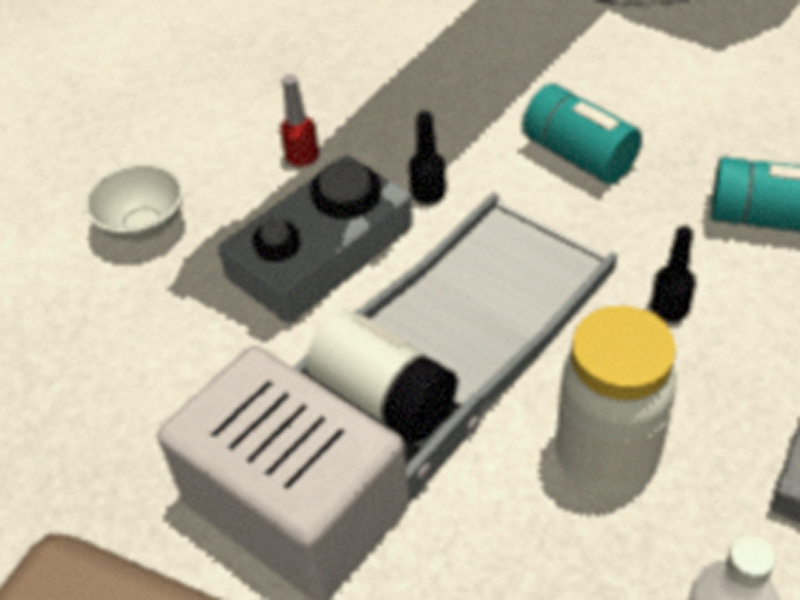

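The canister is seated between the rollers, the bottles and tub look unmoved, the buttons are up and the arm is clear. I'm handing in the job.

```bash
python3 -c "
from h import *
print(r.sign_off())"
```

```text
the job is handed in; nothing more can be done
None
```

I pushed the canister up the ramp at about 25 mm/s with the open fingertips behind it until it dropped between the rollers. Then I pressed the start button with the closed fingertips until the force jumped to 25 N at its stop, released it and moved the arm clear. I handed in at about 13.8 s, and no verdict came back.

**Last checks:** The final picture shows the canister square between the rollers. Both buttons look up, though I judged that by eye since the state does not give button travel. The bottles, tub and bowl in view look where they were, and nothing was touching the robot. I did not measure any of this: the final seat position and the distances of the bystanders from their starting places are by eye only.

**Disagreement:** The cameras put the fingertips about 15 mm above the reported TCP. The button agreed: contact came at a TCP height of about 35 mm, when its top is near 50 mm. I therefore set heights by picture and contact force.

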